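# Pin the flask and hold the cam clamp at full lift

## Task

Take the sprue pin (the one with the straight knurled grip above a wide collar) out of the wooden block and push it straight down into the funnel on top of the split flask until its collar sits on the funnel rim, then let go of it. After that swing the handle of the eccentric lever round a quarter turn clockwise (seen from above) to the top of the cam's lift, where the handle stands square to the clamp and the flask halves nip the pin, and finish still holding the handle there, because it is sprung and flies back when let go. Leave the other two pins in the block.

Things in the scene. Friction and masses are not known exactly. Their poses are not given: they have to be found in the camera images.
- flask_clamp: Split flask in its clamping frame, fixed to the table. Dark base plate 124 (x) x 170 (y) x 12 mm; y is the clamp axis. Two aluminium flask halves, each 80 (x) x 28 (y) x 62 mm high, stand on edge, 4 mm apart at the start; the one at +y is fixed, the one at -y is pushed to +y by the cam, through springs. Origin: on the table under the fixed half's parting face, midway in x; z up.
- funnel_mouth (a point): Centre of the opening on top of the open flask, at the funnel rim, 79 mm above the table; axes as flask_clamp. Half a funnel on each half: rim 26 mm outside, 19 mm inside, narrowing in 6 mm to a V-grooved upright channel, where an 8 mm pin has about 1.5 mm of play all round while the flask is open. The channel is 7 mm deeper than the shank: only the collar on the rim stops the pin.
- sprue_pin: The sprue pin, about 50 g, upright in one of the block's three holes (any of them). Steel shank 8 mm across, 52 mm long with chamfered tip; then a brass collar 24 mm across, 4 mm thick; then a straight knurled brass grip 14 mm across, 36 mm high (56 to 92 mm above the tip). Origin: centre of the tip; z along the pin towards the grip.
- pin_collar (a point): Centre of the underside of the sprue pin's collar, 52 mm above its tip.
- ball_pin: Pin of the same 8 mm shank without collar, with a brass ball 20 mm across on top (79 mm overall), standing in the block; stays there. Origin: centre of the tip.
- tee_pin: Pin of the same 8 mm shank without collar, with a brass crossbar 10 mm thick and 40 mm long on top (80 mm overall), standing in the block; stays there. Origin: centre of the tip.
- pin_block: Wooden block 44 (x) x 140 (y) x 45 mm, fixed to the table, with three holes in a row along y, 45 mm apart, 10.5 mm wide and 38 mm deep. A pin in it stands with its tip 7 mm above the table, so that it must be raised 38 mm to clear the block. Origin: centre of its underside; z up.
- moving_half: The moving half of the flask (see flask_clamp). Origin as flask_clamp while the clamp is open; it shifts 3 mm towards +y until it nips the pin, and its springs then press with 10 to 25 N.
- lever_handle: Eccentric lever: cam on an upright pivot, with a flat bar 14 mm wide, 58 mm above the table, reaching 100 mm from the pivot to an upright black round knob, 22 mm across, 68 to 103 mm above the table, that revolves freely on its stem. Origin on the pivot axis at the bar's height; the bar points along its own -y; at the start it rests at its stop along -y of flask_clamp, away from the flask.
- lever_knob (a point): Middle of the black knob, 87 mm above the table, 100 mm from the pivot axis; a good place to pinch from above.
- lever_pivot (a point): On the cam's upright pivot axis, 58 mm above the table, axes as flask_clamp. From its start the handle turns clockwise seen from above; a quarter turn on it points along -x of flask_clamp, square to the clamp, and the lift is greatest (4 mm). Beyond that the lift falls again, to a stop 0.43 rad farther. A spring turns the lever back to its start, about 5 N at the knob.
Things that resemble listed ones, but are neither listed nor needed, are in the scene too. Leave any red look-alike of the sprue_pin alone.

How it is judged:
On the way:
1. the sprue pin stands in the flask with its collar on the funnel rim, let go, the lever still open (horizontal distance between pin_collar and funnel_mouth below 0.006 m and z of pin_collar in the frame of funnel_mouth below 0.004 m and angle between sprue_pin's own z axis and vertical below 0.12 rad and contact force between the fingers and sprue_pin below 0.1 N and angle between the y axis of lever_handle and the y axis of flask_clamp, either way round below 0.3 rad), for 0.2 s.
At the end, for the whole second after the job is handed in: The fingers hold the lever at rest, its bar within 0.17 rad of square to the clamp axis; the sprue pin, let go, stands upright (0.08 rad) in the funnel, collar within 4 mm of the rim and 6 mm of the centre, nipped with more than 5 N between the flask halves (angle between the y axis of lever_handle and the x axis of flask_clamp, either way round below 0.17 rad and angular speed of lever_handle below 0.1 rad/s and contact force between the fingers and lever_handle above 0.5 N and contact force between sprue_pin and moving_half above 5 N and contact force between sprue_pin and flask_clamp above 5 N and horizontal distance between pin_collar and funnel_mouth below 0.006 m and z of pin_collar in the frame of funnel_mouth below 0.004 m and angle between sprue_pin's own z axis and vertical below 0.08 rad and contact force between the arm and sprue_pin below 0.1 N); the arm keeps its last pose, push and grip.
It fails at once if one of the other two pins is moved from its place in the block (distance of any of ball_pin, tee_pin from where it was at the start of the episode above 0.02 m).
It also fails if it takes over 51 s, if anything falls off the work surface, if the arm or the gripper's body presses on something with over 40 N, if the wrist force passes 120 N, or if a joint passes its speed limit or range.

## Robot

A 6-joint arm with a two-finger parallel gripper is mounted at the origin on a cart in front of the work surface, level with it; the furniture and walls round the work are solid. World frame = base frame: x ahead of the robot, y to its left, z up, the work surface at z = 0. Lengths are in m, angles in rad, forces in N, time in s.
With the tool pointing down it reaches from about 0.35 to 0.975 m from the base axis. Payload 4.9 kg.
Tool frame: the origin (TCP) lies at the very end of the fingers, on their centre line; the grasp point (between the pads) lies 19 mm behind it; z points along the fingers, y is the line along which they close (so a half turn about z gives the same grasp; the last joint's range is limited). The gripper opens to 85 mm and grips with 20 to 120 N. Pads are 22 mm wide; open, the fingers measure 114 mm over their backs; the gripper's body (76 mm by 85 mm) begins 54 mm behind the grasp point. The pads swing forward as they close: fully open they stand 13 mm farther back than shut.
Start: joints at [-0.119, 0.053, 1.613, -0, 1.476, -0.119], TCP at [0.625, 0, 0.205] pointing down, gripper open.
Joint ranges: [-3.01, 3.01], [-1.01, 2.22], [0.06, 2.58], [-1.02, 4.17], [0.09, 2.62], [-3.14, 3.14]. Speed limits (rad/s): [2.57, 2.57, 3.14, 3.14, 3.14, 3.14].

## Interface

Orientations are given as a unit quaternion [w, x, y, z].
In Python, from plant import * gives the robot as it stands.
- The arm moves only by the tool jog_arm, never from a script. Its argument "moves" is a list that holds one entry, the list of rows, each a list of 7 numbers: the finger opening in cm, from 0 to 8.54, then the shift along the tool's x, y, z in cm, then the turn, a rotation vector about the tool's x, y, z in rad. A call has 1 to 20 rows; each row shifts and turns the commanded pose from where the row before left it, along the tool's axes as they then stand; what a row does not reach is not made up. A row lasts 1/12 s, in which the tool goes at most 41.7 mm and 7.16 degrees, less where a joint would pass 70% of its speed; a pose out of reach is approached as far as the arm can. A call is refused whole if a number of a shift passes 4.17 or a number of a turn 0.125, either way. A call with a gripper value outside its range is refused whole. The fingers move at their own pace and stop on an object; the grip force is fixed at half the most. Time passes only in rows, so rows that do not move let the fingers close. It gives the time, the measured TCP pose, the force, the opening and the grip force at its end, in the units of the state.
- state(): the state, without advancing time (a new reading comes with each control period).
- grab_frame(name): name is "scene" or "side" or "wrist"; returns a dict with "color" (384x512x3 uint8, blue, green, red), "depth" (384x512 float32, m along the optical axis (not along the pixel's ray), 0 where there is no reading), "fx", "fy", "cx", "cy" (pixels), "k1" (the pictures are not rectified: a ray, as slopes to the right and down, at radius r is drawn at 1 + k1 r^2 times it, then the intrinsics apply), "R" (3x3) and "t" (3): a world point X has camera coordinates R X + t. Camera axes: x right, y down, z forward; pixel columns grow to the right and rows downward; lengths in m; the calibration is good to about 2 mm. A picture is of the moment at which its call begins.
- job_done(): hands the job in; it is judged then, once.
Trained networks look in a picture, given as the dict that the camera call returned (one of the last four; its "shot" number tells which), for a name from the list of things; names that differ only in an ending like _2 or _b are one class to them, and where a whole thing is asked for, a point or a joint stands for the part that bears it (a point fixed in the world has none). Each returns a list of dicts, best first, with "p" (0 to 1); they miss things now and then, are a little off and sometimes report something else, mostly with a low value. They report only what shows in the picture. A call takes as long as a camera call. They do not tell look-alikes from the thing itself.
- recognise(name, picture): "rect" ([centre column, centre row, width, height] in pixels, round what is visible of it).
- regions_of(name, picture): "pixels" (384x512 bool, what is visible of it) and "rect" ([centre column, centre row, width, height] in pixels, round what is visible of it).
The state is a dict: "time": time; "joint_pos": joint angles; "joint_vel": joint speeds; "joint_efforts": joint torques, N m; "tool_pos": TCP position; "tool_rot": TCP orientation; "contact_force": force on the tool from outside, world axes, zero at the start; "ft_torque": the same for the moment, N m; "gripper_width": opening from 0.0 (shut) to 1.0 (fully open); "grasp_force": force on a finger pad.
Only numpy, scipy, OpenCV 4.12 (cv2) and the standard library are available. Lean on these libraries where they do the work, as an engineer would, in place of code of your own. Each camera call takes 0.05 s, during which the arm holds its last target. There are 200 camera calls.

## Working session

There is one attempt and no reset: what is moved stays moved. The work goes in short steps, Python scripts to look and compute and a tool call to move; the robot and the scene stay as the last step left them, time stands still between calls to the robot, and variables do not carry over. Pictures are saved under pics/ and viewed, at most 10 in all, crops included, and the job is handed in when it is done.

Besides the shell and the picture viewer there is one more tool, called as name(argument=value, ...) on one line, values as JSON. jog_arm: Moves the arm, as the interface text tells. Its arguments: {"type":"object","properties":{"moves":{"type":"array"}},"required":["moves"]}

```bash
mkdir -p pics; cat > h.py <<'E'
from plant import *
import numpy as np, cv2
def cloud(f):
    d=f["depth"];v,u=np.mgrid[0:d.shape[0],0:d.shape[1]]
    K=np.array([[f["fx"],0,f["cx"]],[0,f["fy"],f["cy"]],[0,0,1]])
    s=cv2.undistortPoints(np.stack([u,v],-1).reshape(-1,1,2).astype(np.float64),K,np.array([f["k1"],0,0,0,0.])).reshape(d.shape+(2,))
    P=np.concatenate([s*d[...,None],d[...,None]],-1)
    W=(P-f["t"])@f["R"]; W[d==0]=np.nan
    return W
E
python3 - <<'E'
from h import *
ims=[]
for n in ["scene","side"]:
    f=grab_frame(n);W=cloud(f);im=f["color"].copy()
    print(n,"cam",-f["R"].T@f["t"])
    for name in ["sprue_pin","ball_pin","tee_pin","pin_block","flask_clamp","lever_handle","lever_knob","moving_half"]:
        try: rs=regions_of(name,f)
        except Exception as e: print(name,e);continue
        for r in rs[:4]:
            if r["p"]<.2: continue
            w=W[r["pixels"]];w=w[~np.isnan(w[:,0])]
            if len(w)==0: continue
            print(name,round(r["p"],2),np.round(r["rect"]),len(w),np.round(np.median(w,0),3),np.round(np.percentile(w,3,axis=0),3),np.round(np.percentile(w,97,axis=0),3))
    cv2.imwrite(f"pics/{n}.png",cv2.resize(im,(768,576)))
    np.savez(f"{n}.npz",W=W,c=f["color"])
print(state())
E
```

```text
scene cam [ 0.03106662 -0.34972773  0.63504883]
sprue_pin 0.71 [337. 281.   7.  31.] 219 [ 0.473 -0.238  0.06 ] [ 0.467 -0.246  0.011] [ 0.482 -0.229  0.092]
sprue_pin 0.64 [355. 248.  16.  20.] 182 [ 0.551 -0.24   0.072] [ 0.546 -0.248  0.044] [ 0.56 -0.23  0.1 ]
ball_pin 0.67 [335. 243.   7.  18.] 82 [ 0.555 -0.195  0.08 ] [ 0.549 -0.202  0.049] [ 0.561 -0.188  0.087]
tee_pin 0.6 [378. 262.  23.  19.] 191 [ 0.553 -0.284  0.082] [ 0.548 -0.302  0.001] [ 0.623 -0.266  0.088]
pin_block 0.77 [352. 267.  74.  57.] 1947 [ 0.538 -0.25   0.043] [ 0.533 -0.308  0.003] [ 0.574 -0.174  0.047]
flask_clamp 0.58 [202. 166.  91.  63.] 3060 [0.609 0.208 0.044] [0.564 0.085 0.002] [0.684 0.296 0.082]
lever_handle 0.79 [225. 167.  41.  17.] 410 [0.632 0.126 0.062] [0.615 0.078 0.041] [0.644 0.194 0.103]
lever_knob 0.93 [224. 167.  45.  20.] 409 [0.632 0.125 0.062] [0.615 0.078 0.042] [0.643 0.196 0.103]
moving_half 0.59 [190. 159.  27.  25.] 426 [0.611 0.226 0.067] [0.585 0.22  0.034] [0.66  0.244 0.076]
side cam [0.40407144 0.75971384 0.45142904]
sprue_pin 0.66 [212. 214.  22.  46.] 377 [0.635 0.10
[... 813 characters left out ...]
s': array([-1.18999611e-01,  5.26894588e-02,  1.61290439e+00,  6.35040749e-06,
        1.47599071e+00, -1.19026029e-01]), 'joint_vel': array([-0.00108686,  0.00014981,  0.00026689, -0.00047161,  0.00135744,
        0.00079046]), 'joint_efforts': array([-3.37105303e-04, -3.93677974e+01, -3.70464885e+01, -2.34370073e-04,
        4.27475043e-04,  7.99701979e-06]), 'tool_pos': array([6.24982423e-01, 4.70882323e-06, 2.04807487e-01]), 'tool_rot': array([1.22770098e-06, 7.07097654e-01, 7.07115909e-01, 4.98669557e-06]), 'contact_force': array([ 0.19862836,  0.26629369, -0.22413451]), 'ft_torque': array([ 0.02261493, -0.00142875,  0.03222421]), 'grasp_force': 0.0, 'gripper_width': 0.9960704680544034}
```

```bash
python3 - <<'E'
import numpy as np,cv2
a=np.load("scene.npz");c=a["c"]
cv2.imwrite("pics/crop.png",cv2.resize(c[215:315,295:420],(750,600),interpolation=cv2.INTER_CUBIC))
E
```

```text
(no output)
```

View pics/scene.png

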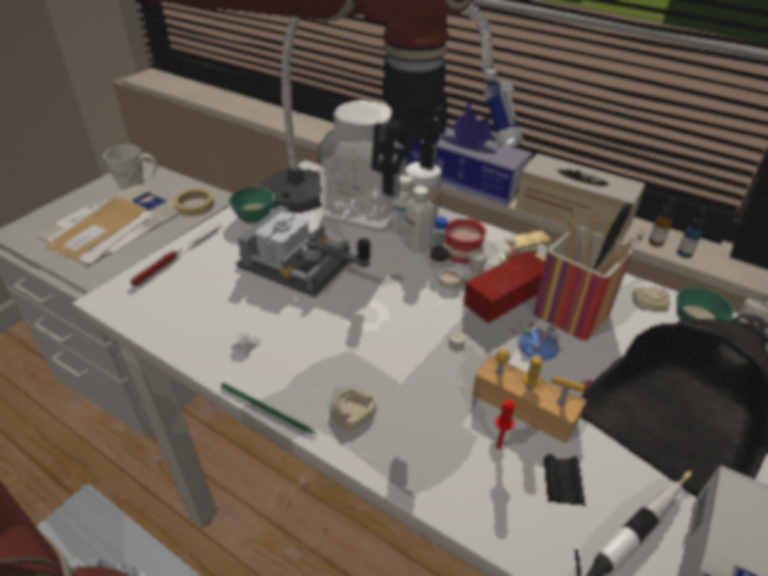

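View pics/side.png

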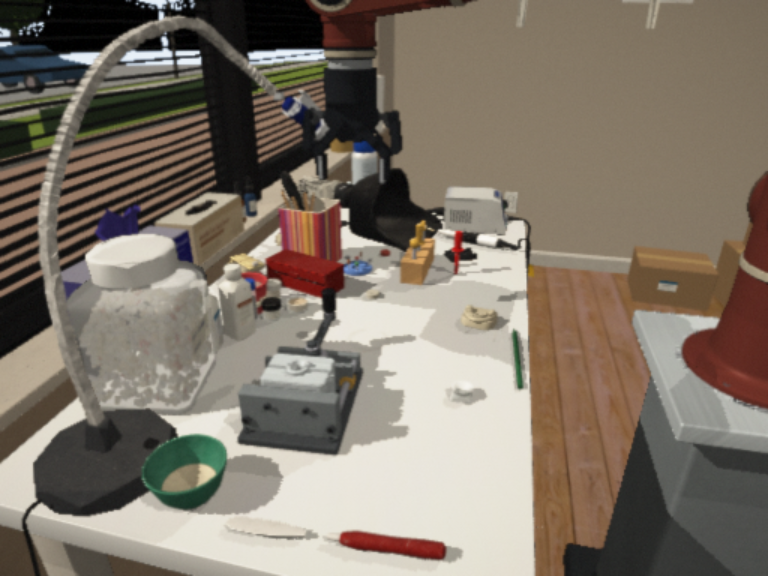

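The scene view shows the block around (530,400) with three brass pins: ball (503,357), knurled grip (535,370) and tee (570,388). A red look-alike stands free at (506,415). The flask is at (285,250), with its knob at (364,248).

Candidates for sprue_pin (raw pixels): red pin at (337,281) and brass pin at (355,248). The brass one fits, because it stands in the block's middle hole and isn't red. I'll confirm this in the crop.

View pics/crop.png

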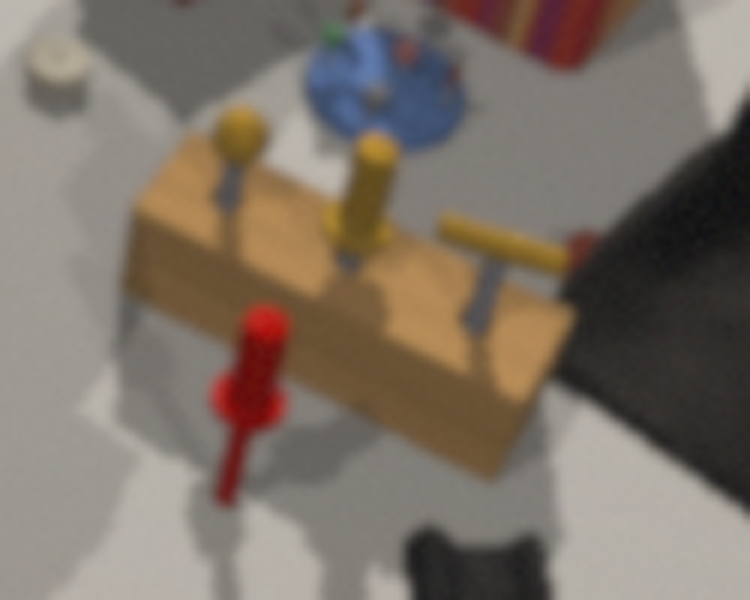

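```bash
python3 - <<'E'
import numpy as np,cv2
for n in ["scene","side"]:
    W=np.load(n+".npz")["W"].reshape(-1,3);W=W[~np.isnan(W[:,0])]
    def box(lab,lo,hi):
        m=((W>lo)&(W<hi)).all(1);w=W[m]
        if len(w)<3: print(lab,len(w));return
        print(n,lab,len(w),'mean',np.round(w.mean(0),4),'lo',np.round(w.min(0),4),'hi',np.round(w.max(0),4))
        return w
    box("grip",[.53,-.26,.064],[.58,-.215,.105])
    box("ball",[.53,-.21,.068],[.58,-.17,.105])
    box("tee",[.53,-.32,.072],[.58,-.262,.105])
    w=box("blocktop",[.51,-.35,.040],[.60,-.14,.048])
    r=cv2.minAreaRect(w[:,:2].astype(np.float32));print(r)
    box("knob",[.59,.05,.072],[.68,.13,.12])
    w=box("bar",[.59,.12,.055],[.68,.18,.065])
    w=box("funnel",[.55,.2,.073],[.7,.3,.09])
    w=box("halves",[.55,.16,.055],[.7,.35,.074])
    if w is not None: r=cv2.minAreaRect(w[:,:2].astype(np.float32));print(r)
    w=box("base",[.5,.1,.008],[.75,.35,.016])
    if w is not None: r=cv2.minAreaRect(w[:,:2].astype(np.float32));print(r)
E
```

```text
scene grip 133 mean [ 0.5526 -0.2401  0.085 ] lo [ 0.5484 -0.2494  0.064 ] hi [ 0.5617 -0.2317  0.101 ]
scene ball 72 mean [ 0.5547 -0.1957  0.0812] lo [ 0.5477 -0.2033  0.073 ] hi [ 0.5646 -0.186   0.0875]
scene tee 123 mean [ 0.5531 -0.2846  0.084 ] lo [ 0.5478 -0.3044  0.073 ] hi [ 0.5604 -0.2646  0.0885]
scene blocktop 1147 mean [ 0.5528 -0.2434  0.0448] lo [ 0.5315 -0.3104  0.0401] hi [ 0.5813 -0.17    0.0479]
((0.5566734075546265, -0.23979364335536957), (0.1407405138015747, 0.047524578869342804), 87.61271667480469)
scene knob 122 mean [0.6353 0.085  0.0908] lo [0.6288 0.0768 0.072 ] hi [0.6498 0.0966 0.1053]
scene bar 115 mean [0.6322 0.1513 0.061 ] lo [0.6168 0.1203 0.0554] hi [0.6428 0.1798 0.0646]
scene funnel 219 mean [0.623  0.2418 0.0749] lo [0.5863 0.2181 0.073 ] hi [0.6647 0.277  0.0797]
scene halves 815 mean [0.6169 0.2444 0.0657] lo [0.5617 0.1609 0.055 ] hi [0.6896 0.3043 0.074 ]
((0.6269894242286682, 0.23185931146144867), (0.12079378217458725, 0.14163558185100555), 5.011840343475342)
scene base 484 mean [0.5953 0.2043 0.0121] lo [0.5597 0.1425 0.008 ] hi [0.7494 0.3
[... 621 characters left out ...]
8625717163086)
side knob 142 mean [0.6385 0.0948 0.09  ] lo [0.6296 0.0809 0.0721] hi [0.6501 0.101  0.104 ]
side bar 86 mean [0.6341 0.1461 0.0618] lo [0.6206 0.121  0.0553] hi [0.6434 0.1764 0.0642]
side funnel 720 mean [0.6256 0.2548 0.0749] lo [0.5855 0.2205 0.073 ] hi [0.6664 0.2857 0.0809]
side halves 1504 mean [0.6206 0.2751 0.0664] lo [0.5635 0.1609 0.055 ] hi [0.6861 0.3098 0.074 ]
((0.6287121772766113, 0.2342619150876999), (0.11860299110412598, 0.1478671133518219), 5.1576385498046875)
side base 773 mean [0.6081 0.2881 0.0123] lo [0.5599 0.1452 0.008 ] hi [0.6836 0.3219 0.016 ]
((0.6285642981529236, 0.23416879773139954), (0.12467499077320099, 0.16759932041168213), 5.251185417175293)
```

The crop shows ball at (240,150), a straight knurled grip with a wide collar at (360,200), which is the sprue pin in the middle hole, and tee at (500,250). The red pin at (250,390) is the look-alike. Next I'll fix the funnel centre and check obstacles.

```bash
python3 - <<'E'
from h import *
for n in ["scene","side"]:
    W=np.load(n+".npz")["W"].reshape(-1,3);W=W[~np.isnan(W[:,0])]
    m=(W[:,0]>.45)&(W[:,0]<.85)&(W[:,1]>-.36)&(W[:,1]<.4)&(W[:,2]>.11)&(W[:,2]<.4)
    w=W[m];g=np.floor(w[:,:2]/.05).astype(int)
    for k in np.unique(g,axis=0):
        q=w[(g==k).all(1)]; print(n,k*.05,len(q),q[:,2].min().round(3),q[:,2].max().round(3))
    m=(W[:,0]>.59)&(W[:,0]<.66)&(W[:,1]>.2)&(W[:,1]<.3)&(W[:,2]>.0765)&(W[:,2]<.085)
    w=W[m];print(n,len(w),w.mean(0),cv2.minEnclosingCircle(w[:,:2].astype(np.float32)))
f=grab_frame("wrist");print(f["R"],-f["R"].T@f["t"],f["fx"])
E
```

```text
scene [ 0.5  -0.05] 12 0.292 0.309
scene [0.5 0. ] 11 0.292 0.304
scene [ 0.55 -0.05] 1178 0.244 0.4
scene [0.55 0.  ] 491 0.245 0.4
scene [ 0.6  -0.05] 587 0.301 0.4
scene [0.6 0. ] 16 0.307 0.383
scene [ 0.65 -0.4 ] 36 0.118 0.136
scene [ 0.65 -0.35] 26 0.11 0.126
scene [ 0.65 -0.15] 31 0.305 0.318
scene [ 0.65 -0.1 ] 70 0.291 0.317
scene [ 0.65 -0.05] 359 0.242 0.344
scene [0.65 0.  ] 85 0.243 0.318
scene [ 0.7 -0.3] 114 0.11 0.132
scene [ 0.7  -0.25] 190 0.11 0.131
scene [ 0.7 -0.2] 92 0.11 0.132
scene [ 0.7  -0.15] 95 0.289 0.334
scene [ 0.7 -0.1] 535 0.286 0.367
scene [ 0.7  -0.05] 47 0.336 0.366
scene [ 0.75 -0.3 ] 124 0.11 0.143
scene [ 0.75 -0.25] 6 0.11 0.117
scene [ 0.75 -0.2 ] 124 0.11 0.156
scene [ 0.75 -0.05] 184 0.357 0.4
scene [0.75 0.05] 49 0.111 0.121
scene [0.75 0.15] 217 0.11 0.166
scene [0.75 0.2 ] 526 0.11 0.208
scene [0.75 0.25] 247 0.11 0.205
scene [0.75 0.3 ] 4 0.356 0.363
scene [0.75 0.35] 1 0.341 0.341
scene [ 0.8 -0.3] 237 0.11 0.19
scene [ 0.8  -0.25] 323 0.11 0.19
scene [ 0.8 -0.2] 97 0.111 0.164
scene [0.8  0.05] 18 0.111 0.121
scene [0.8 0.1] 40 0.11 0
[... 980 characters left out ...]
] 626 0.11 0.209
side [0.75 0.25] 962 0.11 0.207
side [0.75 0.3 ] 271 0.355 0.4
side [ 0.8 -0.3] 60 0.113 0.19
side [ 0.8  -0.25] 206 0.111 0.19
side [ 0.8 -0.2] 99 0.11 0.166
side [0.8  0.05] 25 0.111 0.122
side [0.8 0.1] 1 0.11 0.11
side [0.8  0.15] 97 0.158 0.21
side [0.8 0.2] 304 0.169 0.21
side [0.8  0.25] 1514 0.11 0.21
side [0.8 0.3] 552 0.11 0.4
side [0.8  0.35] 1972 0.11 0.36
side 99 [0.62576657 0.25285708 0.07859641] ((0.626350998878479, 0.2520400881767273), 0.01716073974967003)
[[ 9.99999868e-01  3.00038132e-04 -4.15911464e-04]
 [ 3.98474403e-04 -9.65109652e-01  2.61845759e-01]
 [-3.22836456e-04 -2.61845891e-01 -9.65109644e-01]] [0.62583956 0.06534357 0.37366954] 329.6692487832865
```

jog_arm(moves=[[[5, -1.5, -2.6, 0, 0, 0, 0], [5, -3, -2.2, 0, 0, 0, 0], [5, -3.4, -2.0, 0, 0, 0, 0], [5, -4, 0, 0, 0, 0, 0], [5, -4, 0, 0, 0, 0, 0], [5, -4, 0, 1, 0, 0, 0], [5, -3, 0, 1.5, 0, 0, 0], [5, -1, 0, 1.5, 0, 0, 0], [5, 0, 0, 0, 0, 0, 0], [5, 0, 0, 0, 0, 0, 0]]])

```text
time: 1.78
tool_pos: [0.5562, -0.2388, 0.1637]
tool_rot: [-0.001, 0.708, 0.707, -0.0]
contact_force: [-0.2, 0.4, -0.2]
gripper_width: 0.584
grasp_force: 0.0
```

```bash
python3 - <<'E'
from h import *
s=state();print(s["time"],s["tool_pos"],s["contact_force"],s["gripper_width"])
f=grab_frame("wrist");W=cloud(f);cv2.imwrite("pics/w1.png",f["color"])
for r in regions_of("sprue_pin",f)[:3]:
    w=W[r["pixels"]];w=w[~np.isnan(w[:,0])];print(r["p"],r["rect"],len(w))
    g=w[(w[:,2]>.066)&(w[:,2]<.11)]
    t=w[w[:,2]>.094]
    if len(t): print('top',t.mean(0),t.min(0),t.max(0),cv2.minEnclosingCircle(t[:,:2].astype(np.float32)))
    c=w[(w[:,2]>.055)&(w[:,2]<.066)]
    if len(c): print('collar',c.mean(0),c.min(0),c.max(0))
E
```

```text
1.7833 [ 0.55618289 -0.23882123  0.1636588 ] [-0.23004593  0.38277798 -0.18000308] 0.5842540479993317
0.91 [261.6, 189.8, 30.1, 32.3] 684
top [ 0.55800096 -0.23905781  0.09833759] [ 0.55119755 -0.24593531  0.09417045] [ 0.56466583 -0.23274263  0.10050264] ((0.5580403804779053, -0.23920758068561554), 0.007082953583449125)
collar [ 0.55847565 -0.2356851   0.06264819] [ 0.54695719 -0.2470657   0.05902464] [ 0.56988944 -0.22853823  0.06579118]
0.66 [170.7, 181.9, 37.3, 32.2] 749
collar [ 0.48279987 -0.23471853  0.05712674] [ 0.46849519 -0.24820752  0.05500005] [ 0.49040668 -0.22678432  0.06589575]
```

View pics/w1.png

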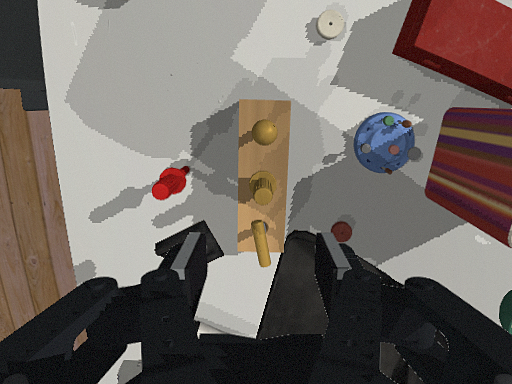

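The wrist view shows the sprue pin at (262,188) between ball (264,132) and tee (261,240), with the red look-alike clear at (170,183). I'll descend and grip.

jog_arm(moves=[[[5, 0, 0.18, 2, 0, 0, 0], [5, 0, 0, 3, 0, 0, 0], [5, 0, 0, 2.5, 0, 0, 0], [5, 0, 0, 1.5, 0, 0, 0], [5, 0, 0, 0.6, 0, 0, 0], [5, 0, 0, 0, 0, 0, 0], [5, 0, 0, 0, 0, 0, 0], [1, 0, 0, 0, 0, 0, 0], [1, 0, 0, 0, 0, 0, 0], [1, 0, 0, 0, 0, 0, 0], [1, 0, 0, 0, 0, 0, 0], [1, 0, 0, 0, 0, 0, 0], [1, 0, 0, 0, 0, 0, 0], [1, 0, 0, 0, 0, 0, 0]]])

```text
time: 3.05
tool_pos: [0.5596, -0.2395, 0.0701]
tool_rot: [0.001, 0.707, 0.707, 0.0]
contact_force: [0.5, 0.5, 5.9]
gripper_width: 0.121
grasp_force: 25.0
```

jog_arm(moves=[[[1, 0, 0, -0.2, 0, 0, 0], [1, 0, 0, 0, 0, 0, 0], [1, 0, 0, 0, 0, 0, 0]]])

```text
time: 3.3
tool_pos: [0.5585, -0.2388, 0.0704]
tool_rot: [-0.0, 0.707, 0.707, -0.0]
contact_force: [-0.8, -0.5, 1.6]
gripper_width: 0.123
grasp_force: 24.4
```

```bash
python3 - <<'E'
from h import *
s=state();print(s["time"],s["tool_pos"],s["contact_force"],s["ft_torque"],s["gripper_width"],s["grasp_force"])
f=grab_frame("side");c=f["color"];cv2.imwrite("pics/s2.png",cv2.resize(c[90:210,220:370],(750,600),interpolation=cv2.INTER_CUBIC))
E
```

```text
3.3 [ 0.5584698  -0.23884051  0.07039868] [-0.75865755 -0.45218621  1.60840227] [ 0.01219994 -0.05858098 -0.01509188] 0.12288994073732898 24.447210431098938
```

View pics/s2.png

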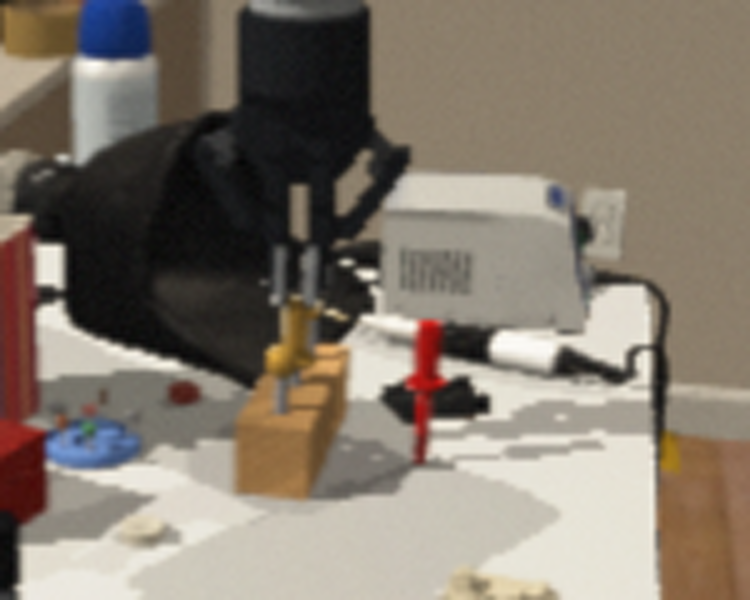

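```bash
python3 - <<'E'
from h import *
f=grab_frame("side")
def pr(X):
    p=f["R"]@np.array(X)+f["t"];a=p[:2]/p[2];a=a*(1+f["k1"]*(a@a));u=a*[f["fx"],f["fy"]]+[f["cx"],f["cy"]]
    return np.round((u-[220,90])*5)
for z in (.045,.059,.063,.07,.099,.12): print(z,pr([.5585,-.239,z]))
print('ball',pr([.557,-.194,.076]))
W=cloud(f).reshape(-1,3);m=(abs(W[:,0]-.558)<.05)&(abs(W[:,1]+.239)<.025)&(W[:,2]>.05)&(W[:,2]<.13);w=W[m]
for z in np.arange(.05,.13,.005):
    q=w[(w[:,2]>=z)&(w[:,2]<z+.005)]
    if len(q):print(round(z,3),len(q),q.min(0).round(3),q.max(0).round(3))
E
```

```text
0.045 [290. 382.]
0.059 [291. 360.]
0.063 [291. 354.]
0.07 [291. 343.]
0.099 [293. 298.]
0.12 [294. 264.]
ball [282. 361.]
0.05 2 [ 0.554 -0.236  0.05 ] [ 0.555 -0.23   0.054]
0.055 1 [ 0.551 -0.23   0.06 ] [ 0.551 -0.23   0.06 ]
0.06 9 [ 0.546 -0.247  0.061] [ 0.555 -0.226  0.065]
0.065 2 [ 0.552 -0.232  0.069] [ 0.555 -0.232  0.069]
0.07 6 [ 0.553 -0.238  0.071] [ 0.565 -0.23   0.074]
0.075 8 [ 0.552 -0.235  0.075] [ 0.565 -0.23   0.08 ]
0.08 9 [ 0.551 -0.264  0.08 ] [ 0.565 -0.228  0.084]
0.085 9 [ 0.553 -0.237  0.085] [ 0.565 -0.228  0.09 ]
0.09 9 [ 0.553 -0.238  0.09 ] [ 0.566 -0.23   0.095]
0.095 12 [ 0.547 -0.246  0.096] [ 0.571 -0.23   0.1  ]
0.1 13 [ 0.544 -0.243  0.1  ] [ 0.574 -0.227  0.105]
0.105 17 [ 0.542 -0.244  0.105] [ 0.574 -0.226  0.11 ]
0.11 18 [ 0.54  -0.244  0.11 ] [ 0.578 -0.227  0.115]
0.115 15 [ 0.54  -0.242  0.115] [ 0.575 -0.226  0.12 ]
0.12 16 [ 0.542 -0.238  0.12 ] [ 0.575 -0.224  0.125]
0.125 20 [ 0.54  -0.243  0.125] [ 0.575 -0.228  0.13 ]
```

```bash
python3 - <<'E'
from h import *
f=grab_frame("wrist");c=f["color"][110:290,130:370];cv2.imwrite("pics/w2.png",cv2.resize(c,(800,600),interpolation=cv2.INTER_CUBIC))
def pr(X):
    p=f["R"]@np.array(X)+f["t"];a=p[:2]/p[2];a=a*(1+f["k1"]*(a@a));u=a*[f["fx"],f["fy"]]+[f["cx"],f["cy"]]
    return np.round((u-[130,110])*3.333)
print(pr([.558,-.239,.07]),pr([.558,-.239,.099]))
E
```

```text
[427. 389.] [425. 464.]
```

View pics/w2.png

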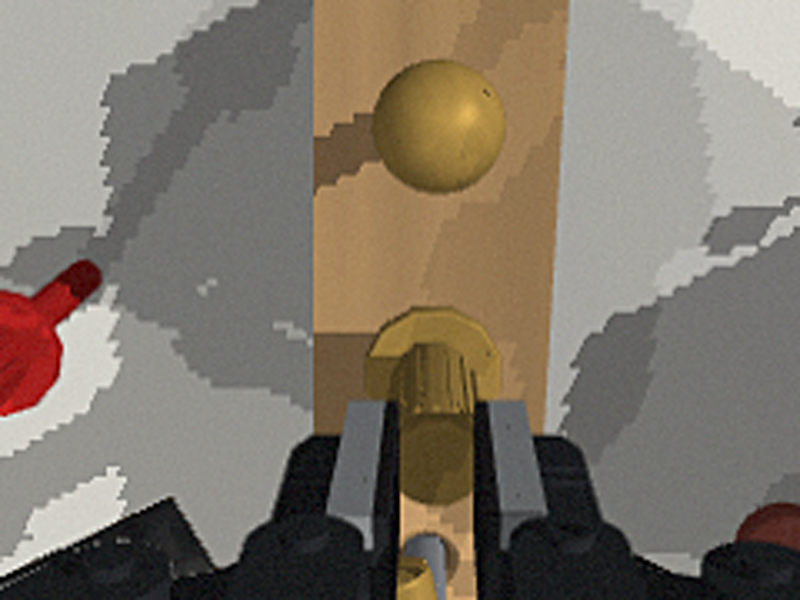

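```bash
python3 - <<'E'
from h import *
f=grab_frame("wrist");W=cloud(f).reshape(-1,3);C=f["color"].reshape(-1,3).astype(int)
sat=C.max(1)-C.min(1)
m=(sat<30)&(abs(W[:,0]-.5585)<.04)&(abs(W[:,1]+.23)<.03)&(W[:,2]>.05)&(W[:,2]<.16)
w=W[m]
for z in np.arange(.05,.15,.005):
    q=w[(w[:,2]>=z)&(w[:,2]<z+.005)]
    if len(q):print(round(z,3),len(q),q.min(0).round(3),q.max(0).round(3))
E
```

```text
0.08 2 [ 0.564 -0.236  0.081] [ 0.565 -0.234  0.082]
0.085 1 [ 0.554 -0.234  0.086] [ 0.554 -0.234  0.086]
0.095 29 [ 0.554 -0.238  0.098] [ 0.57  -0.229  0.1  ]
0.1 212 [ 0.542 -0.25   0.1  ] [ 0.577 -0.228  0.105]
0.105 261 [ 0.54  -0.233  0.105] [ 0.578 -0.228  0.11 ]
0.11 372 [ 0.541 -0.247  0.11 ] [ 0.578 -0.228  0.115]
0.115 335 [ 0.54  -0.25   0.115] [ 0.578 -0.228  0.12 ]
0.12 451 [ 0.54  -0.244  0.12 ] [ 0.578 -0.228  0.125]
0.125 300 [ 0.54  -0.251  0.125] [ 0.578 -0.228  0.13 ]
0.13 824 [ 0.545 -0.251  0.13 ] [ 0.571 -0.227  0.135]
0.135 431 [ 0.532 -0.247  0.135] [ 0.586 -0.226  0.14 ]
0.14 1458 [ 0.523 -0.25   0.14 ] [ 0.596 -0.225  0.145]
0.145 1846 [ 0.519 -0.249  0.145] [ 0.598 -0.225  0.15 ]
```

jog_arm(moves=[[[5, 0, 0, 0, 0, 0, 0], [5, 0, 0, 0, 0, 0, 0], [5, 0, 0, 0, 0, 0, 0], [5, 0, 0, 0, 0, 0, 0]]])

```text
time: 3.83
tool_pos: [0.5586, -0.2389, 0.0705]
tool_rot: [-0.0, 0.707, 0.707, -0.0]
contact_force: [0.0, -0.1, -0.9]
gripper_width: 0.582
grasp_force: 0.0
```

```bash
cat >> h.py <<'E'
def prof(n,x,y,rx=.06,ry=.03,lo=.05,hi=.15):
    f=grab_frame(n);W=cloud(f).reshape(-1,3);C=f["color"].reshape(-1,3).astype(int)
    sat=C.max(1)-C.min(1)
    m=(sat<30)&(abs(W[:,0]-x)<rx)&(abs(W[:,1]-y)<ry);w=W[m]
    for z in np.arange(lo,hi,.005):
        q=w[(w[:,2]>=z)&(w[:,2]<z+.005)]
        if len(q):print(n,round(z,3),len(q),q.min(0).round(3),q.max(0).round(3))
    return f,W
E
python3 - <<'E'
from h import *
s=state();print(s["time"],s["tool_pos"],s["contact_force"],s["gripper_width"],s["grasp_force"])
prof("wrist",.5585,-.239)
f,W=prof("side",.5585,-.239)
f=grab_frame("wrist");c=f["color"][110:290,130:370];cv2.imwrite("pics/w3.png",cv2.resize(c,(800,600),interpolation=cv2.INTER_CUBIC))
E
```

```text
3.8333 [ 0.55860156 -0.23888231  0.07052624] [ 0.01271177 -0.06609035 -0.89315593] 0.5819579646465534 0.0
wrist 0.075 1 [ 0.557 -0.265  0.079] [ 0.557 -0.265  0.079]
wrist 0.08 4 [ 0.558 -0.267  0.08 ] [ 0.566 -0.235  0.082]
wrist 0.095 6 [ 0.534 -0.239  0.097] [ 0.585 -0.236  0.1  ]
wrist 0.1 189 [ 0.528 -0.25   0.1  ] [ 0.591 -0.228  0.105]
wrist 0.105 396 [ 0.521 -0.251  0.105] [ 0.597 -0.228  0.11 ]
wrist 0.11 475 [ 0.521 -0.25   0.11 ] [ 0.598 -0.228  0.115]
wrist 0.115 529 [ 0.521 -0.251  0.115] [ 0.598 -0.228  0.12 ]
wrist 0.12 565 [ 0.521 -0.251  0.12 ] [ 0.598 -0.228  0.125]
wrist 0.125 636 [ 0.521 -0.251  0.125] [ 0.598 -0.228  0.13 ]
wrist 0.13 569 [ 0.521 -0.251  0.13 ] [ 0.597 -0.228  0.135]
wrist 0.135 878 [ 0.523 -0.25   0.135] [ 0.595 -0.227  0.14 ]
wrist 0.14 613 [ 0.507 -0.236  0.14 ] [ 0.612 -0.226  0.145]
wrist 0.145 1422 [ 0.503 -0.252  0.145] [ 0.616 -0.225  0.15 ]
side 0.1 5 [ 0.527 -0.239  0.101] [ 0.586 -0.23   0.104]
side 0.105 14 [ 0.524 -0.238  0.105] [ 0.596 -0.227  0.11 ]
side 0.11 13 [ 0.521 -0.251  0.111] [ 0.595 -0.228  0.115]
side 0.115 19 [ 0.521 -0.249  0.115] [ 0.596 -0.226  0.119]
side 0.12 19 [ 0.52  -0.249  0.121] [ 0.596 -0.225  0.125]
side 0.125 18 [ 0.52  -0.253  0.125] [ 0.596 -0.225  0.129]
side 0.13 20 [ 0.52  -0.248  0.13 ] [ 0.596 -0.227  0.135]
side 0.135 20 [ 0.519 -0.245  0.135] [ 0.596 -0.226  0.14 ]
side 0.14 15 [ 0.517 -0.239  0.142] [ 0.602 -0.224  0.145]
side 0.145 35 [ 0.505 -0.248  0.145] [ 0.613 -0.223  0.15 ]
```

View pics/w3.png

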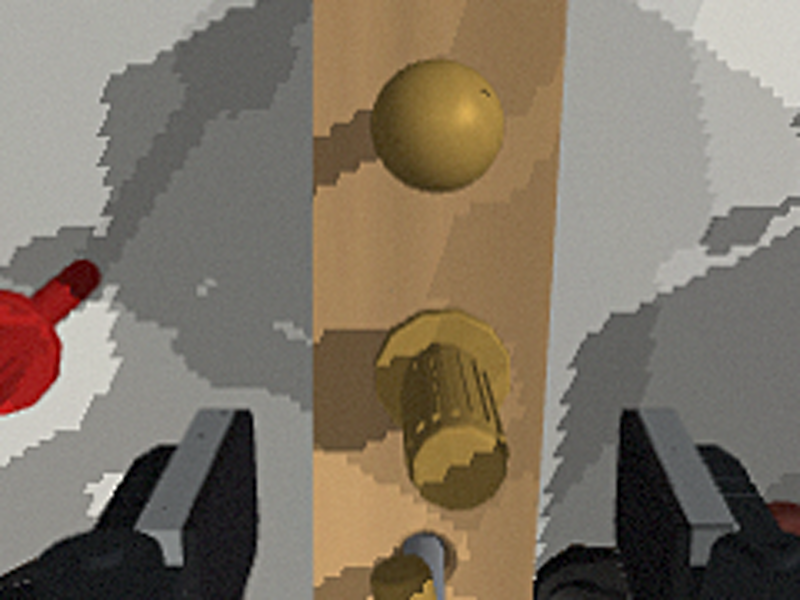

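The wrist view (pin at (455,430), finger ends near row 410) and both depth clouds put the real finger ends near z≈0.098. That is about 28 mm above the reported TCP, so the first grip only caught the pin's top. I'll go 15 mm deeper and close again.

jog_arm(moves=[[[5, 0, 0, 0.8, 0, 0, 0], [5, 0, 0, 0.7, 0, 0, 0], [5, 0, 0, 0, 0, 0, 0], [0.5, 0, 0, 0, 0, 0, 0], [0.5, 0, 0, 0, 0, 0, 0], [0.5, 0, 0, 0, 0, 0, 0], [0.5, 0, 0, 0, 0, 0, 0], [0.5, 0, 0, 0, 0, 0, 0], [0.5, 0, 0, 0, 0, 0, 0], [0.5, 0, 0, 0, 0, 0, 0]]])

```text
time: 4.82
tool_pos: [0.559, -0.2391, 0.0561]
tool_rot: [0.0, 0.707, 0.707, 0.0]
contact_force: [0.3, -1.3, 0.1]
gripper_width: 0.133
grasp_force: 58.5
```

```bash
python3 - <<'E'
from h import *
s=state();print(s["time"],s["tool_pos"],s["contact_force"],s["gripper_width"],s["grasp_force"])
prof("wrist",.5585,-.239)
E
```

```text
4.8167 [ 0.55903503 -0.23908581  0.05612062] [ 0.33555761 -1.31806771  0.07625693] 0.13331135353382031 58.498066663742065
wrist 0.08 4 [ 0.548 -0.265  0.082] [ 0.554 -0.23   0.085]
wrist 0.085 146 [ 0.543 -0.236  0.085] [ 0.577 -0.229  0.09 ]
wrist 0.09 266 [ 0.541 -0.25   0.09 ] [ 0.579 -0.228  0.095]
wrist 0.095 349 [ 0.54  -0.24   0.095] [ 0.579 -0.228  0.1  ]
wrist 0.1 371 [ 0.54  -0.251  0.1  ] [ 0.579 -0.228  0.105]
wrist 0.105 416 [ 0.541 -0.247  0.105] [ 0.579 -0.228  0.11 ]
wrist 0.11 331 [ 0.541 -0.25   0.11 ] [ 0.579 -0.228  0.115]
wrist 0.115 729 [ 0.548 -0.251  0.115] [ 0.572 -0.228  0.12 ]
wrist 0.12 476 [ 0.534 -0.25   0.12 ] [ 0.586 -0.226  0.125]
wrist 0.125 1323 [ 0.524 -0.25   0.125] [ 0.597 -0.226  0.13 ]
wrist 0.13 1737 [ 0.519 -0.25   0.13 ] [ 0.6   -0.226  0.135]
wrist 0.135 4586 [ 0.516 -0.249  0.135] [ 0.604 -0.225  0.14 ]
wrist 0.14 2434 [ 0.513 -0.25   0.14 ] [ 0.607 -0.227  0.145]
wrist 0.145 2618 [ 0.51  -0.249  0.145] [ 0.61  -0.222  0.15 ]
```

jog_arm(moves=[[[0.5, 0, 0, -1, 0, 0, 0], [0.5, 0, 0, -2, 0, 0, 0], [0.5, 0, 0, -3, 0, 0, 0], [0.5, 0, 0, -3, 0, 0, 0], [0.5, 1, 0, -2.5, 0, 0, 0], [0.5, 2.5, 0, -0.8, 0, 0, 0], [0.5, 4, 0, 0, 0, 0, 0], [0.5, 4, 0, 0, 0, 0, 0], [0.5, 4, 0, 0, 0, 0, 0], [0.5, 4, 0, 0, 0, 0, 0], [0.5, 4, 0, 0, 0, 0, 0], [0.5, 4, 1, 0, 0, 0, 0], [0.5, 4, 1, 0, 0, 0, 0], [0.5, 4, 1, 0, 0, 0, 0], [0.5, 4, 1.5, 0, 0, 0, 0], [0.5, 4, 1.2, 0, 0, 0, 0], [0.5, 3.5, 1, 0, 0, 0, 0], [0.5, 1.5, 0, 0, 0, 0, 0], [0.5, 0.5, 0, 0, 0, 0, 0], [0.5, 0, 0, 0, 0, 0, 0]]])

```text
time: 6.53
tool_pos: [0.6249, 0.2505, 0.1788]
tool_rot: [0.0, 0.707, 0.708, -0.0]
contact_force: [0.6, -1.5, 0.0]
gripper_width: 0.136
grasp_force: 58.9
```

```bash
python3 - <<'E'
from h import *
s=state();print(s["time"],s["tool_pos"],s["contact_force"],s["gripper_width"],s["grasp_force"])
f=grab_frame("wrist");W=cloud(f);np.savez("w4.npz",W=W,c=f["color"],R=f["R"],t=f["t"],k=[f["fx"],f["fy"],f["cx"],f["cy"],f["k1"]])
cv2.imwrite("pics/w4.png",cv2.resize(f["color"][60:330,90:450],(800,600),interpolation=cv2.INTER_CUBIC))
w=W.reshape(-1,3)
m=(abs(w[:,0]-.625)<.025)&(abs(w[:,1]-.252)<.025)&(w[:,2]>.0765)&(w[:,2]<.083)
q=w[m];print(len(q),q.mean(0),cv2.minAreaRect(q[:,:2].astype(np.float32)))
f2=grab_frame("side");W2=cloud(f2).reshape(-1,3);np.savez("s4.npz",W=W2,c=f2["color"])
for n,w in (("w",w),("s",W2)):
  p=s["tool_pos"]
  for z in np.arange(.105,.25,.01):
    m=(abs(w[:,0]-p[0])<.03)&(abs(w[:,1]-p[1])<.03)&(w[:,2]>z)&(w[:,2]<z+.01);q=w[m]
    if len(q): print(n,round(z,3),len(q),q.min(0).round(4),q.max(0).round(4))
E
```

```text
6.5333 [0.62490098 0.25046886 0.17884725] [ 0.64146833 -1.48392487  0.01731228] 0.13584117960839484 58.86089622974396
572 [0.62812765 0.25225152 0.07853869] ((0.6282009482383728, 0.2516164183616638), (0.03083115443587303, 0.028194814920425415), 80.41114044189453)
w 0.125 17 [0.6213 0.2518 0.1314] [0.6281 0.2539 0.135 ]
w 0.135 50 [0.6207 0.2498 0.1353] [0.6286 0.254  0.1446]
w 0.145 60 [0.6209 0.2503 0.145 ] [0.6286 0.254  0.1549]
w 0.155 23 [0.6223 0.2524 0.1551] [0.6278 0.254  0.1604]
w 0.175 206 [0.6137 0.2512 0.1813] [0.6366 0.2611 0.185 ]
w 0.185 437 [0.6139 0.2515 0.185 ] [0.6365 0.2612 0.1949]
w 0.195 188 [0.62   0.2522 0.195 ] [0.6314 0.2572 0.205 ]
w 0.205 488 [0.6075 0.2387 0.205 ] [0.644  0.2611 0.215 ]
w 0.215 1460 [0.6063 0.2392 0.215 ] [0.645  0.2612 0.225 ]
w 0.225 810 [0.6064 0.2388 0.2251] [0.6451 0.2617 0.235 ]
w 0.235 1090 [0.6071 0.2382 0.235 ] [0.6449 0.2622 0.245 ]
w 0.245 2057 [0.595 0.24  0.245] [0.6548 0.264  0.255 ]
s 0.125 8 [0.6198 0.2488 0.1314] [0.6249 0.2545 0.1345]
s 0.135 20 [0.6199 0.2493 0.1352] [0.6265 0.2539 0.1442]
s 0.145 26 [0.6205 0.2484 0.1453] [0.6277 0.2552 0.1547]
s 0.155 23 [0.62   0.2463 0.1559] [0.6267 0.254  0.1649]
s 0.165 25 [0.6205 0.2493 0.1655] [0.6282 0.2539 0.1749]
s 0.175 26 [0.6133 0.2477 0.1755] [0.6334 0.2615 0.185 ]
s 0.185 67 [0.613  0.24   0.1851] [0.6338 0.2611 0.1949]
s 0.195 39 [0.617  0.2471 0.1952] [0.6282 0.2569 0.2044]
s 0.205 82 [0.6069 0.244  0.205 ] [0.6409 0.2604 0.2149]
s 0.215 141 [0.6056 0.2416 0.2151] [0.6425 0.2613 0.225 ]
s 0.225 130 [0.6054 0.2402 0.225 ] [0.6431 0.2613 0.235 ]
s 0.235 125 [0.6049 0.2379 0.235 ] [0.6427 0.2614 0.245 ]
s 0.245 154 [0.595  0.235  0.2452] [0.6548 0.2629 0.255 ]
```

View pics/w4.png

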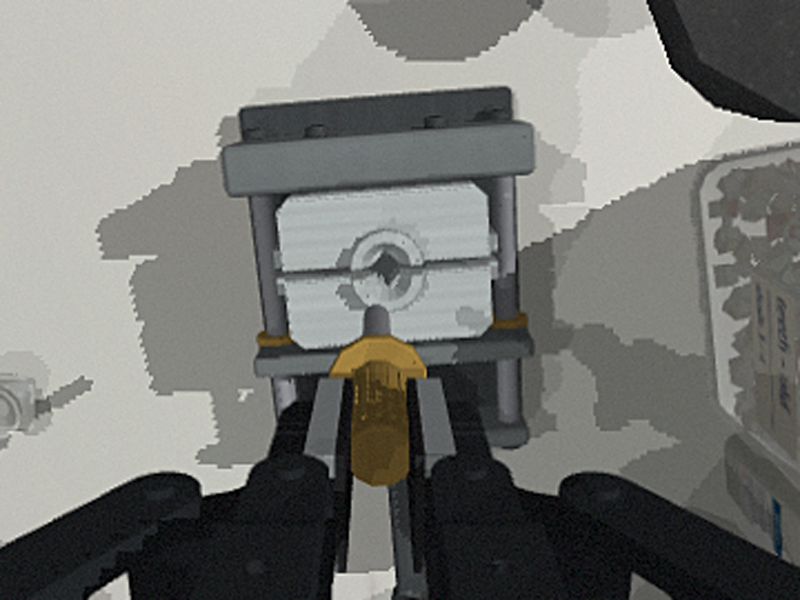

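The wrist view shows the pin gripped upright, its tip at crop (376,308), and the funnel rim centred near crop (388,268). Next I'll work out the offset.

```bash
python3 - <<'E'
import numpy as np,cv2
a=np.load("w4.npz");W=a["W"];R=a["R"];t=a["t"];fx,fy,cx,cy,k1=a["k"]
K=np.array([[fx,0,cx],[0,fy,cy],[0,0,1]]);o=-R.T@t
def hit(u,v,z):
    s=cv2.undistortPoints(np.array([[[u,v]]],float),K,np.array([k1,0,0,0,0.]))[0,0]
    d=R.T@np.array([s[0],s[1],1]);return o+d*(z-o[2])/d[2]
for p in ((388,268),(386,266)): print(hit(90+p[0]/2.2222-.25,60+p[1]/2.2222-.25,.079).round(4))
for p,z in (((350,268),.079),((427,268),.079),((388,229),.079),((388,308),.079),((278,272),.074),((492,264),.074)): print(hit(90+p[0]/2.2222-.25,60+p[1]/2.2222-.25,z).round(4))
w=W.reshape(-1,3);w=w[(abs(w[:,0]-.627)<.02)&(abs(w[:,1]-.252)<.02)&(w[:,2]>.0765)&(w[:,2]<.083)]
from scipy.optimize import least_squares
h=cv2.convexHull(w[:,:2].astype(np.float32))[:,0]
for s in ("w4","s4"):
    w=np.load(s+".npz")["W"].reshape(-1,3);w=w[(abs(w[:,0]-.627)<.02)&(abs(w[:,1]-.252)<.02)&(w[:,2]>.077)&(w[:,2]<.083)]
    r=least_squares(lambda c:np.clip(np.hypot(w[:,0]-c[0],w[:,1]-c[1])-.013,0,None).tolist()+np.clip(.0095-np.hypot(w[:,0]-c[0],w[:,1]-c[1]),0,None).tolist(),[.627,.252]);print(s,len(w),r.x,r.cost)
E
```

```text
[0.6289 0.2531 0.079 ]
[0.6281 0.2538 0.079 ]
[0.6145 0.253  0.079 ]
[0.6435 0.2531 0.079 ]
[0.6288 0.2679 0.079 ]
[0.6289 0.2374 0.079 ]
[0.5866 0.2503 0.074 ]
[0.6688 0.2536 0.074 ]
w4 550 [0.62817364 0.25183027] 0.00020625555543611943
s4 88 [0.62578445 0.25246469] 4.516816244055934e-05
```

jog_arm(moves=[[[0.5, 0.25, 0.28, 1, 0, 0, 0], [0.5, 0, 0, 2, 0, 0, 0], [0.5, 0, 0, 1.2, 0, 0, 0], [0.5, 0, 0, 0, 0, 0, 0], [0.5, 0, 0, 0, 0, 0, 0]]])

```text
time: 7.05
tool_pos: [0.6272, 0.2513, 0.135]
tool_rot: [-0.001, 0.708, 0.707, -0.001]
contact_force: [0.2, -0.8, -0.8]
gripper_width: 0.13
grasp_force: 58.9
```

```bash
python3 - <<'E'
from h import *
s=state();p=s["tool_pos"];print(s["time"],p,s["contact_force"])
f=grab_frame("wrist");f2=grab_frame("side")
from scipy.optimize import least_squares
for n,g in (("w",f),("s",f2)):
    w=cloud(g).reshape(-1,3)
    for lo,hi in ((.09,.1),(.1,.11),(.11,.12),(.12,.128),(.142,.146)):
        q=w[(abs(w[:,0]-p[0])<.02)&(abs(w[:,1]-p[1])<.02)&(w[:,2]>lo)&(w[:,2]<hi)]
        if len(q): print(n,lo,len(q),q.min(0).round(4),q.max(0).round(4))
    q=w[(abs(w[:,0]-.627)<.02)&(abs(w[:,1]-.252)<.02)&(w[:,2]>.077)&(w[:,2]<.081)]
    r=least_squares(lambda c:np.r_[np.clip(np.hypot(q[:,0]-c[0],q[:,1]-c[1])-.013,0,None),np.clip(.0095-np.hypot(q[:,0]-c[0],q[:,1]-c[1]),0,None)],[.627,.252]);print(n,len(q),r.x,r.cost,q.min(0),q.max(0))
cv2.imwrite("pics/w5.png",cv2.resize(f["color"][110:290,150:390],(800,600),interpolation=cv2.INTER_CUBIC))
E
```

```text
7.05 [0.62723408 0.25126914 0.13500221] [ 0.18661852 -0.78418053 -0.84471204]
w 0.09 51 [0.6229 0.2507 0.0901] [0.6309 0.255  0.0999]
w 0.1 62 [0.6231 0.2509 0.1001] [0.6308 0.2548 0.1099]
w 0.11 27 [0.624  0.253  0.1103] [0.6301 0.2546 0.1153]
w 0.142 136 [0.6168 0.2526 0.142 ] [0.6378 0.2621 0.146 ]
w 616 [0.62816776 0.25253325] 0.000170314501078787 [0.61462695 0.23921943 0.07700186] [0.64182075 0.2672815  0.08092254]
s 0.09 23 [0.6217 0.2506 0.0901] [0.6297 0.2558 0.1   ]
s 0.1 22 [0.6214 0.2507 0.1007] [0.6286 0.2555 0.1097]
s 0.11 19 [0.6215 0.2521 0.1119] [0.6292 0.2557 0.119 ]
s 0.12 14 [0.6234 0.2497 0.1205] [0.6293 0.2561 0.1272]
s 0.142 49 [0.6165 0.2422 0.1421] [0.6364 0.2624 0.1459]
s 84 [0.62540785 0.25311336] 4.3160914141793594e-05 [0.61232696 0.2373859  0.07707848] [0.63961027 0.26792743 0.08065839]
```

View pics/w5.png

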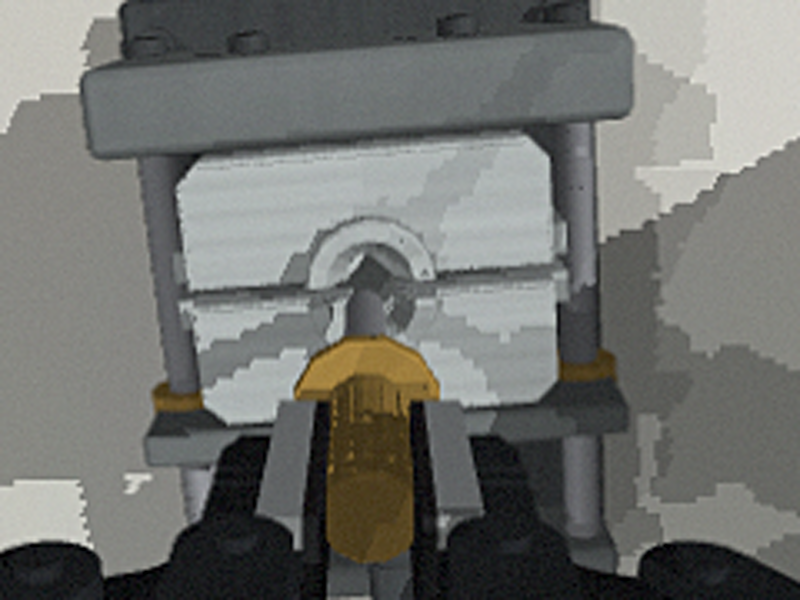

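The view shows the tip at (366,290), just above the funnel and about 1 mm off its centre (372). I'll correct that and push down in steps.

jog_arm(moves=[[[0.5, 0.16, 0.08, 0, 0, 0, 0], [0.5, 0, 0, 0.4, 0, 0, 0], [0.5, 0, 0, 0.4, 0, 0, 0], [0.5, 0, 0, 0.4, 0, 0, 0], [0.5, 0, 0, 0.4, 0, 0, 0], [0.5, 0, 0, 0.4, 0, 0, 0], [0.5, 0, 0, 0, 0, 0, 0]]])

```text
time: 7.73
tool_pos: [0.6284, 0.2538, 0.1153]
tool_rot: [-0.0, 0.707, 0.707, -0.001]
contact_force: [0.8, -1.0, -0.5]
gripper_width: 0.128
grasp_force: 58.9
```

Tip is at about z=0.066, inside the channel with no resistance. Continuing down.

jog_arm(moves=[[[0.5, 0, 0, 0.6, 0, 0, 0], [0.5, 0, 0, 0.6, 0, 0, 0], [0.5, 0, 0, 0.6, 0, 0, 0], [0.5, 0, 0, 0.6, 0, 0, 0], [0.5, 0, 0, 0.6, 0, 0, 0], [0.5, 0, 0, 0.4, 0, 0, 0], [0.5, 0, 0, 0.3, 0, 0, 0], [0.5, 0, 0, 0, 0, 0, 0]]])

```text
time: 8.4
tool_pos: [0.6285, 0.2539, 0.0786]
tool_rot: [-0.0, 0.707, 0.707, -0.001]
contact_force: [0.5, -0.4, -0.9]
gripper_width: 0.133
grasp_force: 59.0
```

jog_arm(moves=[[[0.5, 0, 0, 0.2, 0, 0, 0], [0.5, 0, 0, 0.2, 0, 0, 0], [0.5, 0, 0, 0.1, 0, 0, 0], [0.5, 0, 0, 0, 0, 0, 0]]])

```text
time: 8.73
tool_pos: [0.6292, 0.254, 0.0764]
tool_rot: [0.0, 0.707, 0.707, -0.0]
contact_force: [-3.5, -1.7, 6.3]
gripper_width: 0.132
grasp_force: 59.6
```

Collar seated: 6 N upward at exactly the expected height. Releasing and rising.

jog_arm(moves=[[[4, 0, 0, -0.1, 0, 0, 0], [4, 0, 0, 0, 0, 0, 0], [4, 0, 0, 0, 0, 0, 0], [4, 0, 0, 0, 0, 0, 0], [4, 0, 0, -1, 0, 0, 0], [4, 0, 0, -2.5, 0, 0, 0], [4, 0, 0, -3, 0, 0, 0], [4, -2, 0, -1, 0, 0, 0], [4, -3, 0, 0, 0, 0, 0], [4, -3, 0, 0, 0, 0, 0], [4, -2, 0, 0, 0, 0, 0], [4, 0, 0, 0, 0, 0, 0]]])

```text
time: 9.73
tool_pos: [0.6295, 0.1506, 0.1518]
tool_rot: [0.001, 0.708, 0.706, -0.0]
contact_force: [0.2, 1.0, -0.6]
gripper_width: 0.468
grasp_force: 0.0
```

```bash
python3 - <<'E'
from h import *
s=state();p=s["tool_pos"];print(s["time"],p,s["contact_force"])
fs={n:grab_frame(n) for n in ("wrist","side")}
for n,g in fs.items():
    w=cloud(g).reshape(-1,3)
    for lo,hi in ((.076,.081),(.081,.086),(.09,.1),(.1,.11),(.112,.125)):
        q=w[(abs(w[:,0]-.627)<.022)&(abs(w[:,1]-.252)<.022)&(w[:,2]>lo)&(w[:,2]<hi)]
        if len(q): print(n,lo,len(q),q.min(0).round(4),q.max(0).round(4))
    q=w[(abs(w[:,0]-.637)<.03)&(abs(w[:,1]-.09)<.04)&(w[:,2]>.075)&(w[:,2]<.108)]
    if len(q):print(n,'knob',len(q),q.min(0).round(4),q.max(0).round(4)); t=q[q[:,2]>.1];print(len(t) and (t.min(0),t.max(0)))
    q=w[(abs(w[:,0]-.637)<.03)&(w[:,1]>.105)&(w[:,1]<.185)&(w[:,2]>.055)&(w[:,2]<.067)]
    if len(q):print('bar',len(q),q[:,2].max(),np.polyfit(q[:,1],q[:,0],1),q.min(0),q.max(0))
cv2.imwrite("pics/w6.png",cv2.resize(fs["wrist"]["color"],(768,576)))
E
```

```text
9.7333 [0.62946703 0.15063165 0.15181638] [ 0.16467056  1.03632089 -0.64052334]
wrist 0.076 479 [0.6144 0.2359 0.0761] [0.6422 0.2672 0.081 ]
wrist 0.081 396 [0.6173 0.2403 0.081 ] [0.6406 0.2604 0.0855]
wrist 0.09 44 [0.6219 0.2441 0.0903] [0.6361 0.2493 0.0993]
wrist 0.1 56 [0.6217 0.2442 0.1001] [0.6365 0.2521 0.1095]
wrist 0.112 536 [0.6216 0.2442 0.112 ] [0.6363 0.2594 0.1211]
wrist knob 932 [0.6305 0.0789 0.075 ] [0.6523 0.1005 0.1041]
(array([0.6312412 , 0.078861  , 0.10000291]), array([0.65082534, 0.09810993, 0.10408938]))
bar 1558 0.06697968995604668 [-0.08772864  0.64924292] [0.62032602 0.1050299  0.05502119] [0.64683481 0.18477112 0.06697969]
side 0.076 65 [0.6118 0.2362 0.076 ] [0.6386 0.2729 0.0809]
side 0.081 55 [0.6155 0.2426 0.0811] [0.6385 0.2641 0.086 ]
side 0.09 37 [0.6201 0.2505 0.0905] [0.6317 0.2616 0.0995]
side 0.1 39 [0.6193 0.2508 0.1001] [0.6336 0.26   0.1096]
side 0.112 46 [0.6198 0.2466 0.1122] [0.633  0.2604 0.1204]
side knob 133 [0.6296 0.08   0.0752] [0.6499 0.1014 0.1042]
(array([0.63040311, 0.07995501, 0.10006756]), array([0.64993998, 0.09876631, 0.10424176]))
bar 108 0.06389747119586231 [-0.11197776  0.65020332] [0.62279357 0.10532731 0.05582314] [0.64382798 0.18453747 0.06389747]
```

View pics/w6.png

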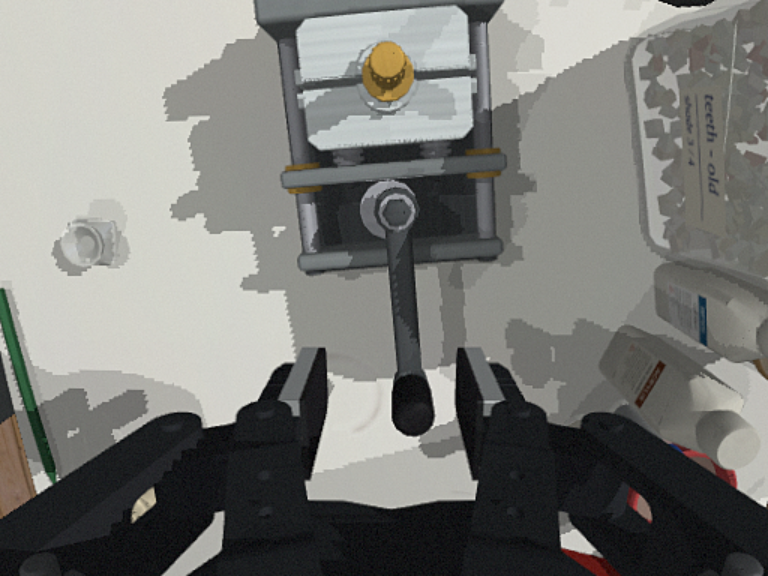

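The sprue pin at (387,70) stands upright in the funnel, collar seated and let go. The lever is open with its knob at (412,400), world (0.641,0.0895), pivot ≈(0.632,0.189). Going to the knob.

jog_arm(moves=[[[4.5, -2, 0.55, 0, 0, 0, 0], [4.5, -2.5, 0.6, 0, 0, 0, 0], [4.5, -1.6, 0, 0, 0, 0, 0], [4.5, 0, 0, 2, 0, 0, 0], [4.5, 0, 0, 3, 0, 0, 0], [4.5, 0, 0, 3, 0, 0, 0], [4.5, 0, 0, 1.5, 0, 0, 0], [4.5, 0, 0, 1, 0, 0, 0], [4.5, 0, 0, 0, 0, 0, 0], [1.5, 0, 0, 0, 0, 0, 0], [1.5, 0, 0, 0, 0, 0, 0], [1.5, 0, 0, 0, 0, 0, 0], [1.5, 0, 0, 0, 0, 0, 0], [1.5, 0, 0, 0, 0, 0, 0], [1.5, 0, 0, 0, 0, 0, 0], [1.5, 0, 0, 0, 0, 0, 0]]])

```text
time: 11.17
tool_pos: [0.6409, 0.0933, 0.0481]
tool_rot: [0.0, 0.707, 0.707, 0.0]
contact_force: [-5.2, -0.4, 5.0]
gripper_width: 0.235
grasp_force: 58.8
```

jog_arm(moves=[[[1.5, 0.01, -0.5, 0, 0, 0, 0.052], [1.5, 0.01, -0.5, 0, 0, 0, 0.052], [1.5, 0.01, -0.5, 0, 0, 0, 0.052], [1.5, 0.01, -0.5, 0, 0, 0, 0.052], [1.5, 0.01, -0.5, 0, 0, 0, 0.052], [1.5, 0.01, -0.5, 0, 0, 0, 0.052], [1.5, 0.01, -0.5, 0, 0, 0, 0.052], [1.5, 0.01, -0.5, 0, 0, 0, 0.052], [1.5, 0.01, -0.5, 0, 0, 0, 0.052], [1.5, 0.01, -0.5, 0, 0, 0, 0.052]]])

```text
time: 12.0
tool_pos: [0.5943, 0.101, 0.0482]
tool_rot: [0.005, 0.866, 0.501, -0.001]
contact_force: [-2.5, -15.1, 3.6]
gripper_width: 0.235
grasp_force: 59.3
```

jog_arm(moves=[[[1.5, -0.1, -0.5, 0, 0, 0, 0.052], [1.5, -0.1, -0.5, 0, 0, 0, 0.052], [1.5, -0.05, -0.5, 0, 0, 0, 0.052], [1.5, 0.01, -0.5, 0, 0, 0, 0.052], [1.5, 0.01, -0.5, 0, 0, 0, 0.052], [1.5, 0.01, -0.5, 0, 0, 0, 0.052], [1.5, 0.01, -0.5, 0, 0, 0, 0.052], [1.5, 0.01, -0.5, 0, 0, 0, 0.052], [1.5, 0.01, -0.5, 0, 0, 0, 0.052], [1.5, 0.01, -0.5, 0, 0, 0, 0.052]]])

```text
time: 12.83
tool_pos: [0.5545, 0.1331, 0.0479]
tool_rot: [0.004, 0.965, 0.261, -0.003]
contact_force: [-13.8, -17.5, 11.6]
gripper_width: 0.233
grasp_force: 60.2
```

jog_arm(moves=[[[1.5, -0.15, -0.5, 0, 0, 0, 0.052], [1.5, -0.15, -0.5, 0, 0, 0, 0.052], [1.5, -0.1, -0.5, 0, 0, 0, 0.052], [1.5, -0.05, -0.5, 0, 0, 0, 0.052], [1.5, 0.0, -0.51, 0, 0, 0, 0.052], [1.5, 0.01, -0.51, 0, 0, 0, 0.052], [1.5, 0.01, -0.51, 0, 0, 0, 0.052], [1.5, 0.01, -0.51, 0, 0, 0, 0.052], [1.5, 0.01, -0.51, 0, 0, 0, 0.052], [1.5, 0.01, -0.51, 0, 0, 0, 0.052], [1.5, 0, 0, 0, 0, 0, 0]]])

```text
time: 13.75
tool_pos: [0.537, 0.1827, 0.048]
tool_rot: [0.002, 1.0, 0.005, -0.001]
contact_force: [-9.4, -5.4, 9.2]
gripper_width: 0.231
grasp_force: 59.9
```

```bash
python3 - <<'E'
from h import *
s=state();p=s["tool_pos"];print(s["time"],p,s["contact_force"],s["grasp_force"])
for n in ("wrist","side","scene"):
    g=grab_frame(n);w=cloud(g).reshape(-1,3);C=g["color"].reshape(-1,3).astype(int)
    q=w[(w[:,0]>.56)&(w[:,0]<.615)&(w[:,1]>.155)&(w[:,1]<.215)&(w[:,2]>.056)&(w[:,2]<.066)]
    if len(q)>5: print(n,len(q),np.polyfit(q[:,0],q[:,1],1),q.min(0),q.max(0))
    for lo,hi in ((.081,.086),(.09,.1),(.1,.11),(.112,.125)):
        q=w[(abs(w[:,0]-.627)<.022)&(abs(w[:,1]-.252)<.022)&(w[:,2]>lo)&(w[:,2]<hi)]
        if len(q): print(n,lo,len(q),q.min(0).round(4),q.max(0).round(4))
    cv2.imwrite(f"pics/{n}7.png",g["color"])
E
```

```text
13.75 [0.5370462  0.18268986 0.0479639 ] [-9.40882633 -5.44706784  9.20212663] 59.89154757466167
wrist 3872 [0.10832905 0.12386217] [0.56003051 0.17691772 0.05600238] [0.61498952 0.21380062 0.06370956]
wrist 0.081 1429 [0.6161 0.2408 0.081 ] [0.6397 0.2631 0.086 ]
wrist 0.09 618 [0.6203 0.245  0.09  ] [0.6349 0.2555 0.1   ]
wrist 0.1 779 [0.6204 0.245  0.1   ] [0.6351 0.2558 0.11  ]
wrist 0.112 2216 [0.6203 0.2449 0.112 ] [0.6355 0.2604 0.1211]
side 170 [0.02714175 0.17512589] [0.56011632 0.17930567 0.05604622] [0.61478738 0.21340522 0.06420937]
side 0.081 55 [0.6144 0.2435 0.0816] [0.6372 0.2653 0.0853]
side 0.09 39 [0.6181 0.2499 0.0904] [0.6313 0.2616 0.1   ]
side 0.1 38 [0.6184 0.2528 0.1001] [0.6326 0.2611 0.1099]
side 0.112 48 [0.6195 0.2493 0.112 ] [0.6329 0.261  0.1201]
scene 86 [0.13669664 0.10239595] [0.56029401 0.1745178  0.05632974] [0.61465672 0.20486885 0.06444446]
```

```bash
python3 - <<'E'
from h import *
g=grab_frame("wrist");w=cloud(g).reshape(-1,3)
L=[]
for x in np.arange(.56,.61,.005):
    q=w[(abs(w[:,0]-x)<.0025)&(abs(w[:,1]-.187)<.02)&(w[:,2]>.0595)&(w[:,2]<.066)]
    if len(q): L.append((x,*np.percentile(q[:,1],[2,98]),len(q)))
L=np.array(L);print(L.round(4));print(np.polyfit(L[:,0],L[:,1],1),np.polyfit(L[:,0],L[:,2],1))
# clamp axis from halves' top edge (flat tops z .074): gap between
q=w[(w[:,0]>.57)&(w[:,0]<.69)&(w[:,1]>.2)&(w[:,1]<.31)&(w[:,2]>.071)&(w[:,2]<.0765)]
print(cv2.minAreaRect(q[:,:2].astype(np.float32)),state()["contact_force"],state()["joint_vel"].round(4))
E
```

```text
[[5.600e-01 1.768e-01 1.897e-01 2.630e+02]
 [5.650e-01 1.774e-01 1.900e-01 2.650e+02]
 [5.700e-01 1.775e-01 1.901e-01 2.780e+02]
 [5.750e-01 1.776e-01 1.906e-01 2.790e+02]
 [5.800e-01 1.782e-01 1.910e-01 2.880e+02]
 [5.850e-01 1.787e-01 1.911e-01 2.940e+02]
 [5.900e-01 1.788e-01 1.916e-01 3.100e+02]
 [5.950e-01 1.793e-01 1.920e-01 3.110e+02]
 [6.000e-01 1.795e-01 1.924e-01 3.150e+02]
 [6.050e-01 1.795e-01 1.924e-01 3.200e+02]]
[0.0631745  0.14154212] [0.06586612 0.15271042]
((0.6182167530059814, 0.2525143623352051), (0.060692980885505676, 0.05821463465690613), 3.697373867034912) [-8.90130032 -5.51215272  9.78102116] [-0.0014  0.0009 -0.0004 -0.0021  0.0004 -0.0012]
```

The bar is within about 1.5° of square, the knob is held, and the pin is upright in the funnel. I'll let it settle briefly and hand in.

jog_arm(moves=[[[1.5, 0, 0, 0, 0, 0, 0], [1.5, 0, 0, 0, 0, 0, 0], [1.5, 0, 0, 0, 0, 0, 0]]])

```text
time: 14.2
tool_pos: [0.5371, 0.1825, 0.048]
tool_rot: [0.001, 1.0, 0.006, -0.001]
contact_force: [-8.9, -5.0, 8.7]
gripper_width: 0.236
grasp_force: 59.9
```

```bash
python3 -c "
from plant import *
print(job_done())"
```

```text
the job is handed in; nothing more can be done
None
```

I handed the job in at about 14 s: the sprue pin stands in the funnel with its collar on the rim, let go, and the gripper still holds the lever about 1.5° from square; the nip force on the pin could not be measured, and no verdict came back.

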